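# Seat a V-block in the drill jig and lock it with the cam lever

### The job

Load the drill jig for drilling: with the fingertips, push the V-block along the jig's bed until it is home against the end stop under the bush plate, then push the cam lever round with one finger, clockwise seen from above, right up to its stop pin so that the cam clamps the block. Only push: do not lift or tip the V-block, and leave the other loose things where they are.

Things in the scene. Friction and masses are not known exactly. Their poses are not given: they have to be found in the camera images.
- jig: Fixed steel drill jig on the table. Origin: on the table under its middle; x away from the robot, y to the left, at most 0.05 rad off the world's axes. Bed on feet, x -47 to 45, y -88 to 88, top z 51 mm. Back rail x 33 to 45, to z 66, all along. End stop y -82 to -70, x 4 to 45, to z 79. Bush plate over the home place: x -3 to 45, y -70 to -36, z 85 to 95 (riser behind, x 33 to 45). Close behind it stands a bin, before it a magnetic plate 94 mm high.
- v_block: Grey steel V-block, 40x40x30 mm high, 0.2 to 0.45 kg, loose on the bed, V groove on top along its x. Origin: centre of its underside; its y points along the bed, away from the end stop (within 0.07 rad). Starts left of its home, a few mm off the rail; slides under a light push on its left flank (its +y side, 20 mm from the origin), which stays clear of the bush plate by 6 mm when home. Friction on the bed 0.4 to 0.8.
- jig_home (a point): Fixed point of the jig on the bed (z 51 mm), axes as the jig: where the V-block's origin lies when it is home, its right flank against the end stop and its far face against the back rail.
- cam_pivot (a point): Fixed point on the upright axis of the cam lever, 114 mm above the table, axes as the jig; in front of the home place. The lever's hub here is 19 mm thick and ends at 98 mm. The round 8 mm stop pin (to 105 mm) that ends the swing stands 25 mm to the left of the axis.
- lever_push (a point): Point on the lever's arm where a finger pushes well: 66 mm out from the axis, 114 mm above the table; moves with the lever. The arm is a 10 mm round bar that rises outward from the hub (90 mm high) to a black 25 mm ball knob 88 mm from the axis at height 124 mm. A magnetic plate 94 mm high lies under part of its sweep.
- cam_lever (a joint): Angle of the cam lever, rad, growing clockwise from above: 0 the open end of its travel, arm towards the robot and right (30 degrees from the jig's -y towards -x); 2.4 at the stop pin, locked, arm to the left (12 degrees from +y towards -x). Starts at 0 to 0.5. Light (under 1 N at the knob), stays where left; the last 0.6 rad squeeze the block and take some 2 to 6 N.
- cam: The lever with its eccentric, one piece; origin on the table under the axis. The eccentric is a round steel disc under the hub, 28 mm across, 5 mm off the axis, z 52 to 68 mm, turning with the lever. In the locked position it presses the V-block's near face towards the back rail with some 20 N; it holds there by itself.
- plug_gauge: Bystander: upright steel cylinder, 24 mm across, 60 mm high, on the granite plate at the right; origin at its underside.
- ring_gauge: Bystander: steel ring lying flat, 44 mm across, 12 mm thick, on the granite plate at the right; origin at its underside.
- hex_key: Bystander: black hex key lying flat, 28x78x8 mm, on the ribbed magnetic plate before the jig; origin at its underside.
- bearing: Bystander: ball bearing lying flat, 44 mm across, 12 mm thick, on the ribbed magnetic plate before the jig; origin at its underside.
- oil_can: Bystander: red oil can with a spout, 52 mm across, 105 mm high, on the table behind the sine plate, right of the jig; origin at its underside.
- drill_chuck: Bystander: upright drill chuck, 36 mm across, 54 mm high, on the table before the sine plate, right of the jig; origin at its underside.
- centre_punch: Bystander: thin steel centre punch lying flat, 9x90x9 mm, on the table before the sine plate; origin at its underside.
Things that resemble listed ones, but are neither listed nor needed, are in the scene too. Leave any green look-alike of the v_block alone.

How it is judged:
By the outcome, as a careful person would: the job done as asked, in the order asked, and still so for the second after the job is handed in, with the robot touching nothing.
It also fails if it takes over 54 s, if anything falls off the work surface, if the arm or the gripper's body presses on something with over 40 N, if the wrist force passes 120 N, or if a joint passes its speed limit or range.

### The arm

A 6-joint arm with a two-finger parallel gripper is mounted at the origin on a cart in front of the work surface, level with it; the furniture and walls round the work are solid. World frame = base frame: x ahead of the robot, y to its left, z up, the work surface at z = 0. Lengths are in mm, angles in rad, forces in N, time in s.
With the tool pointing down it reaches from about 350 to 775 mm from the base axis. Payload 7.3 kg.
Tool frame: the origin (TCP) lies at the very end of the fingers, on their centre line; the grasp point (between the pads) lies 19 mm behind it; z points along the fingers, y is the line along which they close (so a half turn about z gives the same grasp; the last joint's range is limited). The gripper opens to 92 mm and grips with 3 to 60 N. Pads are 19 mm wide; open, the fingers measure 130 mm over their backs; the gripper's body (75 mm by 190 mm) begins 47 mm behind the grasp point.
Start: joints at [1.082, 0.342, 1.524, -0, 1.275, -0.146], TCP at [176.454, 494.482, 194.241] pointing down, gripper open.
Joint ranges: [-2.53, 2.53], [-0.77, 2.02], [0.04, 2.7], [-1, 4.14], [0.28, 2.66], [-3.11, 3.11]. Speed limits (rad/s): [2.57, 2.57, 3.14, 3.14, 3.14, 3.14].

### API

Orientations are given as [roll, pitch, yaw] about the fixed x, y, z axes, in that order (R = Rz(yaw) Ry(pitch) Rx(roll)).
In Python, from plant import * gives the robot as it stands.
- The arm moves only by the tool arm_command, never from a script. Its arguments are lists of equal length, an entry for each row: "gripper": the finger opening in mm, from 0 to 91.8; "dp": the shift along the tool's x, y, z in units of 25 mm (1.0 is 25 mm), a list of three; "twist": the turn about the tool's z in units of 5 degrees (1.0 is 5 degrees). A call has exactly 5 rows; each row shifts and turns the commanded pose from where the row before left it, along the tool's axes as they then stand; what a row does not reach is not made up. A row lasts 1/8 s, in which the tool goes at most 62.5 mm and 10.7 degrees, less where a joint would pass 70% of its speed; a pose out of reach is approached as far as the arm can. A call is refused whole if a number of a shift passes 1 or a number of a turn 1, either way. A call with a gripper value outside its range is refused whole. The fingers move at their own pace and stop on an object; the grip force is fixed at half the most. Time passes only in rows, so rows that do not move let the fingers close, or fill a call up. It gives the time, the measured TCP pose, the force, the opening and the grip force at its end, in the units of the state.
- get_obs(): the state, without advancing time (a new reading comes with each control period).
- capture(name): name is "scene" or "top"; returns the picture (480x640x3 uint8, red, green, blue); there is no depth.
- get_calibration(name): a dict with "mtx" (3x3 intrinsics, pixels), "position" and "attitude" of the camera in the world. Camera axes: x right, y down, z forward; pixel columns grow to the right and rows downward; lengths in mm; the calibration is good to about 2 mm. A picture is of the moment at which its call begins. get_calibration takes no time and is no camera call.
- close_job(): hands the job in; it is judged then, once.
The state is a dict: "time": time; "joint_positions": joint angles; "dq": joint speeds; "tau": joint torques, N m; "tool_pos": TCP position; "tcp_rot": TCP orientation; "contact_force": force on the tool from outside, world axes, zero at the start; "moment": the same for the moment, N m; "grip_width": finger opening in mm; "finger_force": force on a finger pad.
Only numpy, scipy, OpenCV 4.12 (cv2) and the standard library are available. Lean on these libraries where they do the work, as an engineer would, in place of code of your own. Each camera call takes 0.05 s, during which the arm holds its last target. There are 200 camera calls.

## Working session

There is one attempt and no reset: what is moved stays moved. The work goes in short steps, Python scripts to look and compute and a tool call to move; the robot and the scene stay as the last step left them, time stands still between calls to the robot, and variables do not carry over. Pictures are saved under pics/ and viewed, at most 10 in all, crops included, and the job is handed in when it is done.

Besides the shell and the picture viewer there is one more tool, called as name(argument=value, ...) on one line, values as JSON. arm_command: Moves the arm, as the interface text tells. Its arguments: {"type":"object","properties":{"gripper":{"type":"array"},"dp":{"type":"array"},"twist":{"type":"array"}},"required":["gripper","dp","twist"]}

```bash
mkdir -p pics; ls; python3 - <<'E'
from plant import *
import cv2
o=get_obs(); print({k:o[k] for k in('time','tool_pos','tcp_rot','grip_width')})
for n in('scene','top'):
    cv2.imwrite(f'pics/{n}0.png',capture(n)[:,:,::-1]); print(n,get_calibration(n))
E
```

```text
pics
{'time': 0.0, 'tool_pos': array([176.23763692, 494.04837402, 193.53521759]), 'tcp_rot': array([-3.14004913e+00, -2.14523397e-04,  2.79878757e+00]), 'grip_width': 91.52402102193876}
scene {'mtx': array([[456.11162855,   0.        , 321.23943318],
       [  0.        , 456.11162855, 238.58103986],
       [  0.        ,   0.        ,   1.        ]]), 'position': array([-530.90421542, -593.60503051,  678.46248456]), 'attitude': array([-1.99795112, -0.01494735, -0.95200141])}
top {'mtx': array([[548.84768976,   0.        , 323.18296275],
       [  0.        , 548.84768976, 236.13016707],
       [  0.        ,   0.        ,   1.        ]]), 'position': array([ 205.4065241 ,  134.47007523, 1598.97879903]), 'attitude': array([-2.94473456,  0.00444402, -1.541008  ])}
```

View pics/scene0.png

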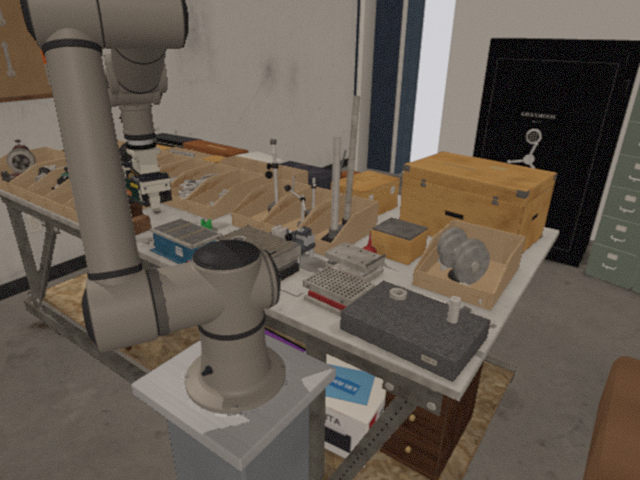

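View pics/top0.png

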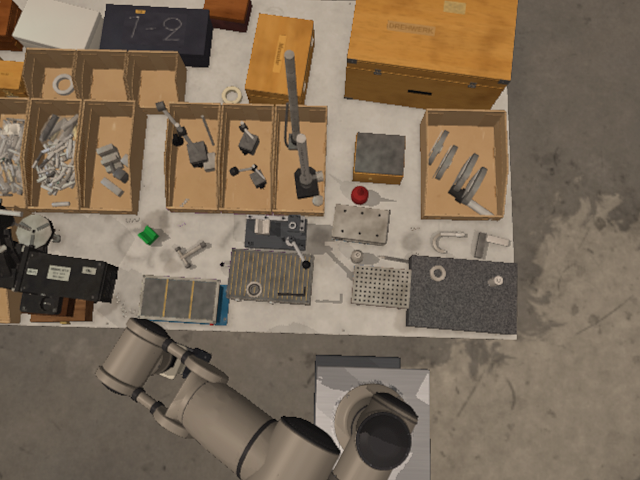

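The jig is at top px ~(277,232), with the V-block grey on its bed and the lever knob at ~(305,265). The green look-alike is at (149,236). I'll enlarge both views.

```bash
python3 - <<'E'
import cv2
a=cv2.imread('pics/top0.png')[205:281,220:320]; cv2.imwrite('pics/topc.png',cv2.resize(a,None,fx=7.9,fy=7.9,interpolation=cv2.INTER_CUBIC))
a=cv2.imread('pics/scene0.png')[205:280,235:335]; cv2.imwrite('pics/scenec.png',cv2.resize(a,None,fx=8,fy=8,interpolation=cv2.INTER_CUBIC))
E
```

```text
(no output)
```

View pics/topc.png

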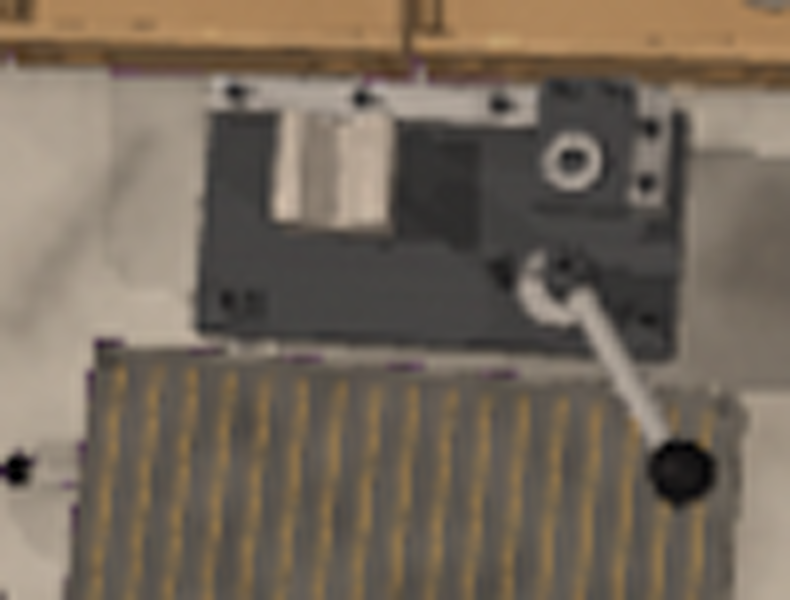

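View pics/scenec.png

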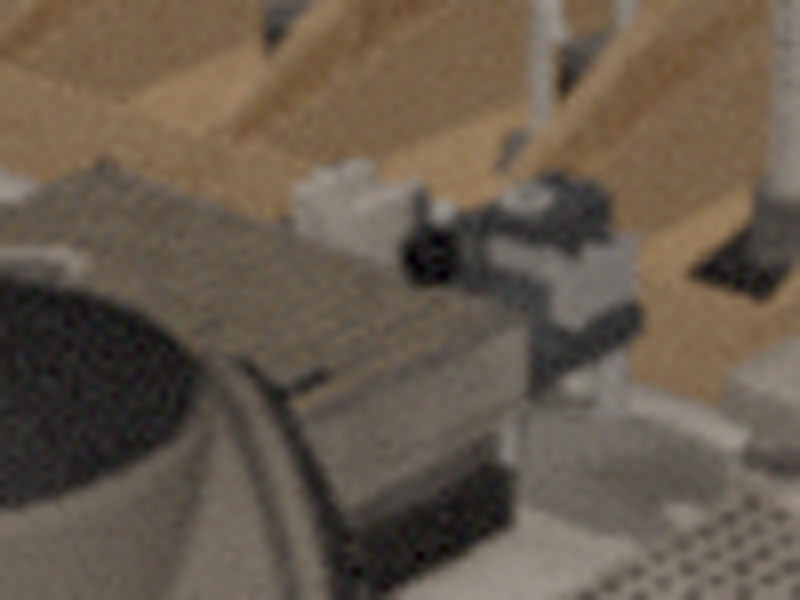

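Top crop shows: the bed's near corners at (197,330) and (672,357), the V-block's top at (272–397, 108–228), bush at (572,160), stop pin ~(503,272), hub ~(560,280), knob (682,470). In the scene crop the knob is at (430,252), bush (530,197), and the V-block near-right of (295–425,165–255). The candidates for the V-block are the grey block on the bed (262,227 in top) and the green one (149,236). By colour and by lying on the jig bed, it's the grey one.

```bash
cat > h.py <<'E'
import numpy as np, cv2
from plant import *
from scipy.spatial.transform import Rotation as Ro
from scipy.optimize import least_squares
C={n:get_calibration(n) for n in('scene','top')}
def proj(n,P):
    c=C[n];R=Ro.from_euler('xyz',c['attitude']).as_matrix()
    q=(np.atleast_2d(P)-c['position'])@R@c['mtx'].T
    return q[:,:2]/q[:,2:]
def ray(n,uv):
    c=C[n];R=Ro.from_euler('xyz',c['attitude']).as_matrix()
    d=R@np.linalg.solve(c['mtx'],[*uv,1]);return c['position'],d
def atz(n,uv,z):
    p,d=ray(n,uv);return p+d*(z-p[2])/d[2]
def tri(a,b):
    A=[];y=[]
    for n,uv in(('top',a),('scene',b)):
        p,d=ray(n,uv);d=d/np.linalg.norm(d);M=np.eye(3)-np.outer(d,d);A.append(M);y.append(M@p)
    s=np.linalg.lstsq(np.vstack(A),np.hstack(y),rcond=None);return s[0],np.sqrt(s[1])
T=lambda u,v:((u+.5)/7.9-.5+220,(v+.5)/7.9-.5+205)
S=lambda u,v:((u+.5)/8-.5+235,(v+.5)/8-.5+205)
E
python3 - <<'E'
from h import *
np.set_printoptions(precision=2,suppress=True)
F=[((-47,88,51),(197,330)),((-47,-88,51),(672,357)),((33,88,66),(210,108)),((45,88,66),(213,78)),((4,-82,79),(662,205)),((-3,-36,95),(535,210)),((-3,-70,95),(628,212)),((13,-50,95),(572,160)),((45,-36,95),(541,80))]
L=np.array([f[0] for f in F],float);uv=np.array([T(*f[1]) for f in F])
w=lambda p:L@Ro.from_euler('z',p[2]).as_matrix().T+[p[0],p[1],0]
r=least_squares(lambda p:(proj('top',w(p))-uv).ravel(),[450,250,0],loss='soft_l1')
print('jig',r.x);print(r.fun.reshape(-1,2))
inv=lambda P:Ro.from_euler('z',-r.x[2]).apply(np.array(P)-[*r.x[:2],0])
print('knob',*tri(T(682,470),S(430,252)),atz('top',T(682,470),124),inv(atz('top',T(682,470),124)))
print('bush tri',*tri(T(572,160),S(530,197)))
print('hub',inv(atz('top',T(560,282),98)),'pin',inv(atz('top',T(503,272),105)))
for c in((272,220),(390,228),(285,108),(397,115)):P=atz('top',T(*c),81);print('V',P,inv(P))
print('scene knob pred',proj('scene',atz('top',T(682,470),124)),S(430,252), 'vblock tri', *tri(T(390,228),S(405,190)))
E
```

```text
jig [521.31 287.51  31.39]
[[-0.59  0.19]
 [ 0.53  0.26]
 [-0.58 -0.05]
 [-0.6  -0.31]
 [ 0.49 -0.04]
 [-0.21 -0.33]
 [ 0.13  0.1 ]
 [ 0.49  0.71]
 [ 0.25 -0.52]]
knob [420.86 194.1  124.35] [0.5] [420.67 194.38 124.  ] [-97.92 -96.   124.  ]
bush tri [535.56 237.57  95.78] [1.85]
hub [-29.88 -47.56  98.  ] pin [-28.78 -27.85 105.  ]
V [512.88 345.98  81.  ] [-10.11  58.2   81.  ]
V [511.18 303.63  81.  ] [-10.59  15.81  81.  ]
V [554.09 343.54  81.  ] [31.15 56.95 81.  ]
V [552.66 303.15  81.  ] [30.89 16.53 81.  ]
scene knob pred [[288.08 236.18]] (288.3125, 236.0625) vblock tri [515.33 295.98  89.96] [12.59]
```

Jig pose: (521.3, 287.5), yaw −0.026. The triangulated knob height of 124.4 and bush height of 95.8 match the text. In jig axes the V-block lies at about (10.5, 37) and the cam pivot at about (−25.5, −48). That puts the lever at ≈0.46 rad. I'll close the gripper and travel to a spot left of the block.

arm_command(gripper=[0, 0, 0, 0, 0], dp=[[-1, 0.02, 0], [-1, 0.02, 0], [-1, 0.02, 0], [-1, 0.02, 0], [-1, 0.02, 0]], twist=[0, 0, 0, 0, 0])

```text
time: 0.72
tool_pos: [295.6, 454.3, 193.8]
tcp_rot: [-3.141, -0.0, 2.799]
contact_force: [-0.7, 0.4, 0.3]
grip_width: 46.2
finger_force: 0.0
```

arm_command(gripper=[0, 0, 0, 0, 0], dp=[[-1, 0.02, 0], [-1, 0.02, 0], [-1, 0.02, 0], [-1, 0.02, 0], [-1, 0.02, 0]], twist=[0, 0, 0, 0, 0])

```text
time: 1.35
tool_pos: [414.3, 414.7, 193.8]
tcp_rot: [-3.141, -0.001, 2.799]
contact_force: [-0.4, 0.4, -0.6]
grip_width: 0.9
finger_force: 0.0
```

arm_command(gripper=[0, 0, 0, 0, 0], dp=[[-1, 0.02, 0], [-1, 0.02, 0], [-1, 0.02, 0], [-1, 0.02, 0], [-1, 0.02, 0]], twist=[0, 0, 0, 0, 0])

```text
time: 1.98
tool_pos: [533.5, 374.8, 194.0]
tcp_rot: [-3.141, -0.0, 2.799]
contact_force: [0.1, 0.5, 0.0]
grip_width: 0.4
finger_force: 0.0
```

arm_command(gripper=[0, 0, 0, 0, 0], dp=[[0, 0, 0], [0, 0, 0], [0, 0, 0], [0, 0, 0], [0, 0, 0]], twist=[-0.9, -0.9, -0.9, -0.93, 0])

```text
time: 2.6
tool_pos: [532.6, 375.2, 194.0]
tcp_rot: [-3.142, -0.0, 3.115]
contact_force: [-0.3, -0.5, 0.2]
grip_width: 0.6
finger_force: 0.0
```

arm_command(gripper=[0, 0, 0, 0, 0], dp=[[0, 0, 1], [0, 0, 1], [0, 0, 1], [0, 0, 0.6], [0, 0, 0]], twist=[0, 0, 0, 0, 0])

```text
time: 3.22
tool_pos: [531.8, 375.1, 103.2]
tcp_rot: [-3.141, -0.002, 3.115]
contact_force: [0.3, 0.4, -0.1]
grip_width: 0.5
finger_force: 0.0
```

```bash
python3 - <<'E'
from h import *
o=get_obs();print(o['tool_pos'],o['joint_positions'])
t=capture('top');s=capture('scene')
a=cv2.resize(t[195:271,215:315],(600,456),interpolation=cv2.INTER_CUBIC)
b=cv2.resize(s[190:280,230:330],(400,360),interpolation=cv2.INTER_CUBIC)
cv2.imwrite('pics/pre_top.png',a[:,:,::-1])
cv2.imwrite('pics/t1.png',t[:,:,::-1])
inv=lambda P:Ro.from_euler('z',.0263).apply(np.array(P)-[521.3,287.5,0])
for n,uv in(('bearing',(254,289)),('keyL',(278,293)),('keyR',(304,296)),('keyTop',(303,288))): print(n,inv(atz('top',uv,100)))
E
```

```text
[531.77223257 375.14378842 103.16057614] [ 4.96681345e-01  6.48555940e-01  1.26852741e+00  5.95309167e-05
  1.22670533e+00 -1.04729174e+00]
bearing [-171.23924006   42.72315527  100.        ]
keyL [-178.48543702  -23.60375026  100.        ]
keyR [-182.69041786  -94.98798384  100.        ]
keyTop [-161.05834164  -90.88529507  100.        ]
```

View pics/pre_top.png

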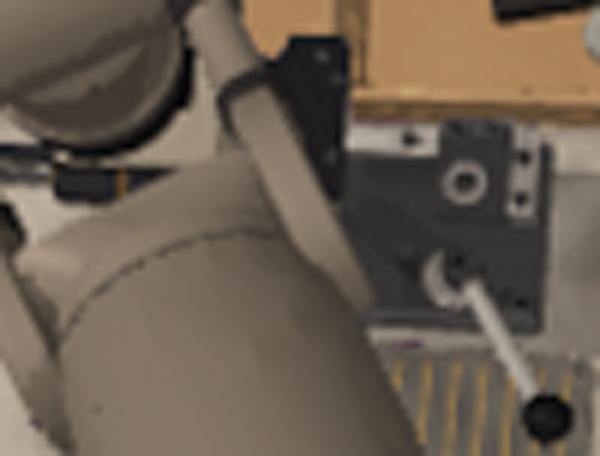

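Arm hides the block in the top view; the lever, its knob and the jig are unchanged. Bearing and hex key lie well outside the lever sweep. Now I'll descend and check forces.

arm_command(gripper=[0, 0, 0, 0, 0], dp=[[0, 0, 0.7], [0, 0, 0.7], [0, 0, 0.4], [0, 0, 0], [0, 0, 0]], twist=[0, 0, 0, 0, 0])

```text
time: 3.95
tool_pos: [532.4, 375.7, 59.6]
tcp_rot: [3.141, 0.001, 3.116]
contact_force: [-0.5, -0.3, 0.1]
grip_width: 0.4
finger_force: 0.0
```

arm_command(gripper=[0, 0, 0, 0, 0], dp=[[-0.01, -0.15, 0], [-0.01, -0.15, 0], [-0.01, -0.15, 0], [-0.01, -0.15, 0], [-0.01, -0.15, 0]], twist=[0, 0, 0, 0, 0])

```text
time: 4.58
tool_pos: [533.0, 356.4, 59.3]
tcp_rot: [3.141, 0.0, 3.115]
contact_force: [-0.4, -0.3, -0.1]
grip_width: 0.6
finger_force: 0.0
```

arm_command(gripper=[0, 0, 0, 0, 0], dp=[[-0.01, -0.15, 0], [-0.01, -0.15, 0], [-0.01, -0.15, 0], [-0.01, -0.15, 0], [-0.01, -0.15, 0]], twist=[0, 0, 0, 0, 0])

```text
time: 5.2
tool_pos: [533.7, 337.7, 59.2]
tcp_rot: [3.142, 0.0, 3.116]
contact_force: [-0.1, 1.1, -1.4]
grip_width: 0.8
finger_force: 0.0
```

```bash
python3 - <<'E'
from h import *
s=capture('scene')
b=cv2.resize(s[190:280,240:340],(800,720),interpolation=cv2.INTER_CUBIC)[:600]
cv2.imwrite('pics/push1.png',b[:,:,::-1])
E
```

```text
(no output)
```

View pics/push1.png

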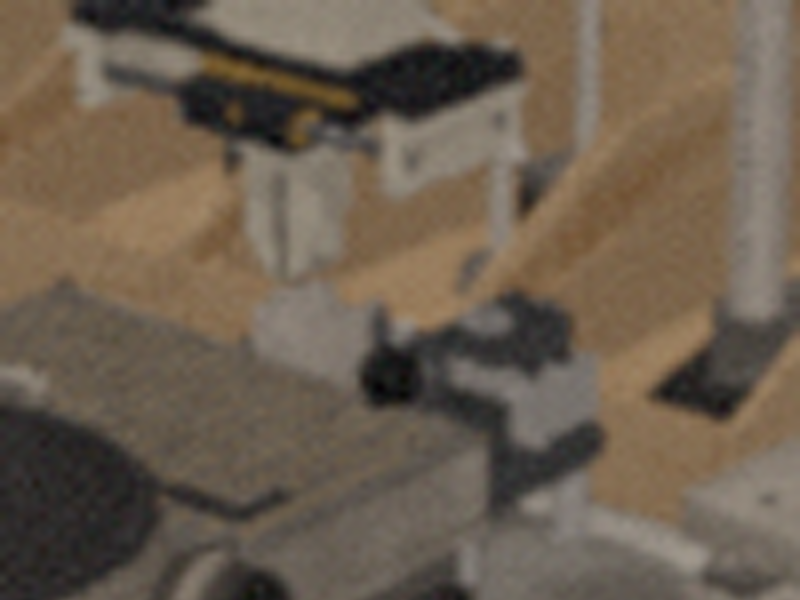

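```bash
python3 - <<'E'
from h import *
w=lambda P:Ro.from_euler('z',-.0263).apply(np.array(P,float))+[521.3,287.5,0]
def p(P): return np.round((proj('scene',w(P))[0]-[240,190])*8).astype(int)
o=get_obs();t=o['tool_pos'];print(t,o['contact_force'],'tcp',(proj('scene',t)[0]-[240,190])*8)
for y0 in(30,37):print(y0,[p((x,y,z)) for x,y,z in((-10,y0-20,81),(-10,y0+20,81),(30,y0-20,81),(30,y0+20,81),(-10,y0-20,51))])
for d in(0,66):print(p((12,50,59+d)))
E
```

```text
[533.72914738 337.27588419  59.23152547] [-0.65362776 -0.5898109  -0.40680379] tcp [293.7386895  337.91977549]
30 [array([331, 330]), array([258, 306]), array([395, 300]), array([323, 277]), array([332, 397])]
37 [array([318, 326]), array([246, 302]), array([382, 296]), array([310, 273]), array([320, 392])]
[295 338]
[291 192]
```

```bash
python3 - <<'E'
from h import *
s0=cv2.imread('pics/scene0.png'); s1=capture('scene')[:,:,::-1]
f=lambda s:cv2.resize(s[215:250,262:302],(400,350),interpolation=cv2.INTER_CUBIC)
cv2.imwrite('pics/cmp.png',np.hstack([f(s0),f(s1)]))
E
```

```text
(no output)
```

View pics/cmp.png

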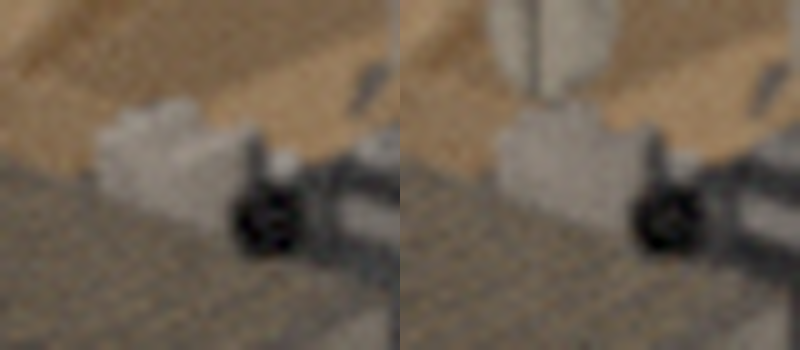

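The block (crop left edges 97 and 497) has barely moved, so the fingers only just touch it. They taper, about 7 mm half-thickness at the tip and 19 mm higher up, and pushed this way they would near the bush plate. I'll back off and turn a quarter so the constant 19 mm width leads.

arm_command(gripper=[0, 0, 0, 0, 0], dp=[[0, 0.4, 0], [0, 0.5, 0], [0, 0, 0], [0, 0, 0], [0, 0, 0]], twist=[0, 0, 1, 1, 1])

```text
time: 5.92
tool_pos: [534.1, 361.7, 59.1]
tcp_rot: [3.141, 0.0, 2.852]
contact_force: [0.4, 0.6, 0.3]
grip_width: 0.7
finger_force: 0.0
```

arm_command(gripper=[0, 0, 0, 0, 0], dp=[[0, 0, 0], [0, 0, 0], [0, 0, 0], [0, 0, 0], [0, 0, 0]], twist=[1, 1, 1, 1, 1])

```text
time: 6.55
tool_pos: [534.1, 361.6, 59.1]
tcp_rot: [3.141, -0.0, 2.415]
contact_force: [-0.4, -0.3, 0.2]
grip_width: 0.5
finger_force: 0.0
```

arm_command(gripper=[0, 0, 0, 0, 0], dp=[[0, 0, 0], [0, 0, 0], [0, 0, 0], [0, 0, 0], [0, 0, 0]], twist=[1, 1, 1, 1, 1])

```text
time: 7.18
tool_pos: [534.1, 361.6, 59.1]
tcp_rot: [3.141, -0.0, 1.979]
contact_force: [-0.3, -0.1, 0.0]
grip_width: 0.4
finger_force: 0.0
```

arm_command(gripper=[0, 0, 0, 0, 0], dp=[[0, 0, 0], [0, 0, 0], [0, 0, 0], [0, 0, 0], [0, 0, 0]], twist=[1, 1, 1, 1, 1])

```text
time: 7.8
tool_pos: [534.1, 361.6, 59.1]
tcp_rot: [3.141, -0.0, 1.543]
contact_force: [0.2, 0.4, -0.1]
grip_width: 0.5
finger_force: 0.0
```

arm_command(gripper=[0, 0, 0, 0, 0], dp=[[-0.15, 0, 0.08], [-0.15, 0, 0], [-0.2, 0.01, 0], [-0.25, 0.01, 0], [-0.25, 0.01, 0]], twist=[0, 0, 0, 0, 0])

```text
time: 8.43
tool_pos: [534.5, 334.9, 57.3]
tcp_rot: [3.141, -0.0, 1.545]
contact_force: [0.1, 0.2, 0.1]
grip_width: 0.4
finger_force: 0.0
```

arm_command(gripper=[0, 0, 0, 0, 0], dp=[[-0.3, 0.01, 0], [-0.3, 0.01, 0], [-0.3, 0.01, 0], [-0.3, 0.01, 0], [-0.3, 0.01, 0]], twist=[0, 0, 0, 0, 0])

```text
time: 9.05
tool_pos: [534.7, 297.4, 57.2]
tcp_rot: [3.142, -0.0, 1.545]
contact_force: [-0.1, -0.8, -0.1]
grip_width: 0.4
finger_force: 0.0
```

arm_command(gripper=[0, 0, 0, 0, 0], dp=[[-0.25, 0.01, 0], [-0.25, 0.01, 0], [-0.25, 0.01, 0], [-0.2, 0.01, 0], [0, 0, 0]], twist=[0, 0, 0, 0, 0])

```text
time: 9.68
tool_pos: [535.1, 273.8, 57.3]
tcp_rot: [3.141, -0.0, 1.544]
contact_force: [-0.9, 0.3, 0.2]
grip_width: 0.6
finger_force: 0.0
```

```bash
python3 - <<'E'
from h import *
s1=capture('scene')[:,:,::-1];t=capture('top')[:,:,::-1]
f=lambda s,r:cv2.resize(s,(400,r),interpolation=cv2.INTER_CUBIC)
cv2.imwrite('pics/cmp2.png',np.hstack([f(s1[195:255,262:322],400),f(t[205:265,255:315],400)]))
E
```

```text
(no output)
```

View pics/cmp2.png

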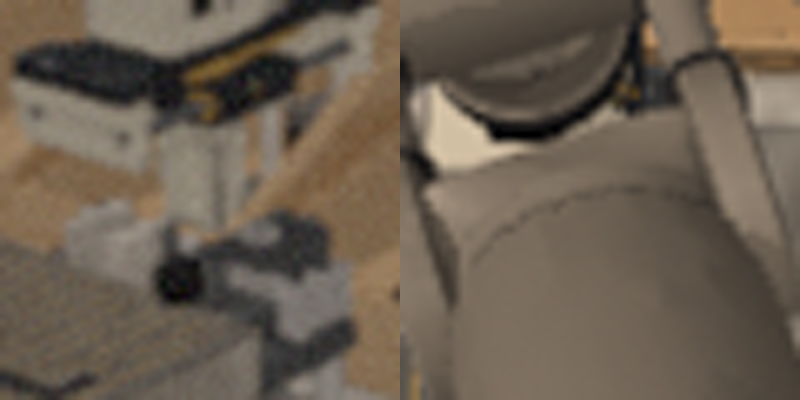

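The scene view shows the block unmoved (crop 65–160, 200–270) while the fingers, at crop (165–240, 130–230), have gone past it. They must have passed above the block, so I'll check the TCP height against the camera.

```bash
python3 - <<'E'
from h import *
o=get_obs();t=o['tool_pos'];print(t,o['joint_positions'])
print('start tip scene',proj('scene',[176.4,494.3,194]),proj('scene',[176.4,494.3,220]))
for z in(57,80,100,123):print(z,'now crop',(proj('scene',[t[0],t[1],z])[0]-[262,195])*6.67)
o=(21,30) 
# tip pose A
for z in(59,85,100):print(z,'A crop',(proj('scene',[533.7,337.5,z])[0]-[262,215])*10)
E
```

```text
[535.07845511 274.21450135  57.26602531] [3.46083836e-01 6.11176752e-01 1.48173666e+00 1.59482740e-04
 1.04849815e+00 3.72094593e-01]
start tip scene [[151.28015122 215.46264817]] [[149.99428178 206.87495969]]
57 now crop [197.35747386 282.76213583]
80 now crop [196.79699021 240.1409771 ]
100 now crop [196.30377711 202.63530866]
123 now crop [195.72974647 158.98398949]
59 A crop [146.62651841 172.8943249 ]
85 A crop [144.64169325 101.71946842]
100 A crop [143.48380373  60.19811821]
```

```bash
python3 - <<'E'
from h import *
s=capture('scene')[:,:,::-1]; t=get_obs()['tool_pos']
k=8;ox,oy=255,182
a=cv2.resize(s[oy:oy+75,ox:ox+50],(400,600),interpolation=cv2.INTER_CUBIC);b=a.copy()
def L(pts,c):cv2.polylines(b,[np.int32(((proj('scene',np.array(pts)+[t[0],t[1],0])-[ox,oy])+.5)*k)],True,c,1)
def box(hx,hy,z):return[(-hx,-hy,z),(hx,-hy,z),(hx,hy,z),(-hx,hy,z)]
L(box(7,9.5,57),(0,0,255));L(box(19,9.5,100),(0,255,255));L(box(95,37.5,123),(0,255,0));L(box(95,37.5,150),(255,0,0))
cv2.imwrite('pics/ov.png',np.hstack([a,b]))
E
```

```text
(no output)
```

View pics/ov.png

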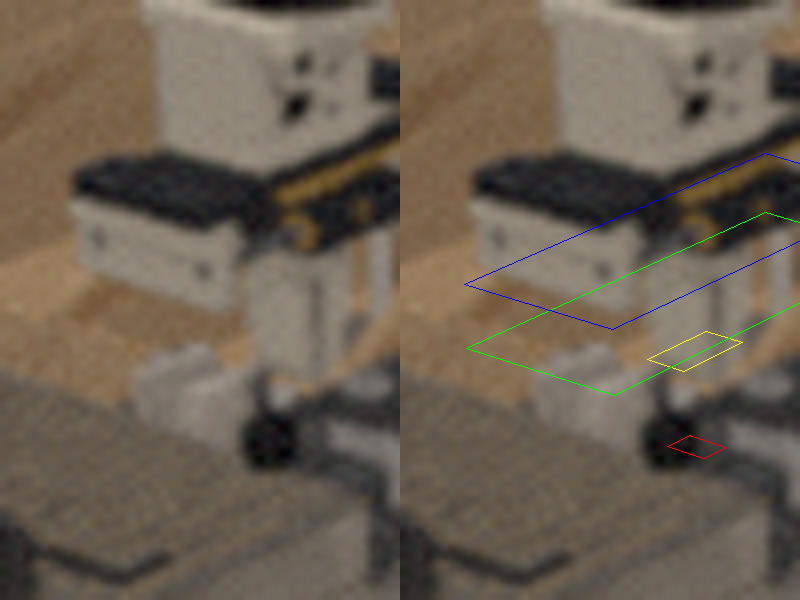

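The overlay shows the body's near-bottom corner at (225,310) and the fingertips ending near (300,375), against predicted rows 395 and 447. The tool is therefore really ~29 mm higher than its reported z, while sideways it fits. I'll go back over the block, lifted a little, and descend by the corrected height, watching the force.

arm_command(gripper=[0, 0, 0, 0, 0], dp=[[0, 0, -0.5], [0.9, -0.04, 0], [0.9, -0.04, 0], [0.9, -0.04, 0], [0.95, -0.04, 0]], twist=[0, 0, 0, 0, 0])

```text
time: 10.45
tool_pos: [532.9, 367.6, 69.4]
tcp_rot: [-3.141, 0.0, 1.546]
contact_force: [-0.1, 0.2, 0.3]
grip_width: 0.7
finger_force: 0.0
```

arm_command(gripper=[0, 0, 0, 0, 0], dp=[[0, 0, 0], [0, 0, 0.4], [0, 0, 0.4], [0, 0, 0], [0, 0, 0]], twist=[0, 0, 0, 0, 0])

```text
time: 11.08
tool_pos: [533.6, 365.1, 49.7]
tcp_rot: [-3.142, -0.0, 1.544]
contact_force: [0.1, 0.3, -0.7]
grip_width: 0.4
finger_force: 0.0
```

arm_command(gripper=[0, 0, 0, 0, 0], dp=[[0, 0, 0.2], [0, 0, 0.2], [0, 0, 0.15], [0, 0, 0], [0, 0, 0]], twist=[0, 0, 0, 0, 0])

```text
time: 11.7
tool_pos: [533.5, 365.6, 36.1]
tcp_rot: [3.141, -0.0, 1.545]
contact_force: [-0.3, -0.0, -0.5]
grip_width: 0.4
finger_force: 0.0
```

Reported z is 36, below the bed top, with no contact, which confirms the offset. A little further, then push.

arm_command(gripper=[0, 0, 0, 0, 0], dp=[[0, 0, 0.1], [0, 0, 0.1], [0, 0, 0], [0, 0, 0], [0, 0, 0]], twist=[0, 0, 0, 0, 0])

```text
time: 12.32
tool_pos: [533.5, 365.5, 31.1]
tcp_rot: [3.141, -0.0, 1.545]
contact_force: [-0.4, -0.9, -0.6]
grip_width: 0.5
finger_force: 0.0
```

arm_command(gripper=[0, 0, 0, 0, 0], dp=[[-0.2, 0, 0], [-0.2, 0, 0], [-0.2, 0, 0], [-0.2, 0, 0], [-0.2, 0, 0]], twist=[0, 0, 0, 0, 0])

```text
time: 12.95
tool_pos: [532.8, 340.3, 31.1]
tcp_rot: [3.141, -0.0, 1.545]
contact_force: [1.6, 2.7, 0.5]
grip_width: 0.5
finger_force: 1.2
```

```bash
python3 - <<'E'
from h import *
o=get_obs();print(o['tool_pos'],o['contact_force'])
s0=cv2.imread('pics/scene0.png');s=capture('scene')[:,:,::-1]
cv2.imwrite('pics/now.png',s)
# near face of the block: track its patch
tm=s0[226:238,272:284]; r=cv2.matchTemplate(s[215:260,255:320],tm,cv2.TM_CCOEFF_NORMED)
print(cv2.minMaxLoc(r), 'home offset',(17,11))
d=cv2.GaussianBlur(cv2.absdiff(s0,s),(3,3),0).max(2)[222:242,266:300]//10
print('\n'.join(''.join(f'{v:2d}' if v else ' .' for v in row) for row in d))
E
```

```text
[532.81796038 340.29147122  31.11042617] [1.57888549 2.65872521 0.47100029]
(-0.6125828623771667, 0.7613328695297241, (30, 19), (0, 25)) home offset (17, 11)
 3 2 1 1 2 3 4 4 4 4 4 3 2 3 4 4 2 1 . . . . . . . . . . . . . . . .
 2 1 . . 2 3 4 4 4 5 4 3 2 2 3 4 2 1 . . . . . . . . . . . . . . . .
 . . . . 2 3 4 4 4 4 4 3 2 2 2 3 2 1 . . . . . . . . . . . . . . . .
 . . . . 2 3 3 3 3 2 2 2 2 2 1 2 2 1 . . . . . . . . . . . . . . . .
 . . . . 1 3 3 2 1 1 1 1 2 2 1 1 1 1 1 . . . . . . . . . . . . . . .
 . . . . 1 2 2 1 . . . 1 2 1 1 . 1 1 1 1 1 1 1 . . . . . . . . . . .
 . . . . 1 1 1 . . . . . 1 1 . . 1 1 1 1 1 1 1 1 . . . . . . . . . 1
 . . . . . . . 1 . . . . . . 1 1 1 1 1 . . 1 1 1 1 1 . . . . . 1 1 1
 . . . . . 1 1 2 1 1 . . . . . 1 . . . . . . 1 2 2 2 1 . . . . 1 1 1
 . . . . . 1 3 3 3 2 1 . . . . . . . . . . . 1 2 2 2 1 . . . . 1 1 1
 . . . . . 2 4 5 4 2 1 . . . . . . . . . . . . 1 1 1 . . . . . . . .
 . . . . . 2 3 4 4 2 1 . . . 1 . . . . . . . . . 1 . . . . . . . . .
 . . . . . . 1 2 2 1 1 . . . . . 1 1 1 . . . . . . . . . . . . . . .
 . . . . . . . . 1 . . . . . . . 1 1 1 1 . . . . . . . . . . . . . .
 . . . . . . . . . . . . . . . . 1 1 1 1 1 . . 1 . . . . . . . . . .
 . . . . . . . . . . . . . . . . . 1 1 1 1 . 1 1 1 . . . . . . . . .
 . . . . . . . . . . . . . . . . . . . . . . 1 1 . . . . . . . . . .
 . . . . . . . . . . . . . . . . . . . . . . . . . . . . . . 1 1 1 1
 . . . . . . . . . . . . . . . . . . . . . . . . . . . . . . 1 1 1 1
 . . . . . . . . . . . . . . . . . . . . . . . . . . . . . . 1 1 1 1
```

The block slides, at 2.7 N. Carry on.

arm_command(gripper=[0, 0, 0, 0, 0], dp=[[-0.25, 0, 0], [-0.25, 0, 0], [-0.25, 0, 0], [-0.25, 0, 0], [-0.25, 0, 0]], twist=[0, 0, 0, 0, 0])

```text
time: 13.62
tool_pos: [531.9, 308.8, 31.0]
tcp_rot: [3.142, -0.0, 1.545]
contact_force: [0.4, 2.1, 0.8]
grip_width: 0.4
finger_force: 1.3
```

arm_command(gripper=[0, 0, 0, 0, 0], dp=[[-0.25, 0, 0], [-0.25, 0, 0], [-0.25, 0, 0], [-0.25, 0, 0], [-0.2, 0, 0]], twist=[0, 0, 0, 0, 0])

```text
time: 14.25
tool_pos: [531.2, 278.9, 31.0]
tcp_rot: [3.142, -0.0, 1.545]
contact_force: [-0.3, 2.6, 1.6]
grip_width: 0.4
finger_force: 1.4
```

arm_command(gripper=[0, 0, 0, 0, 0], dp=[[-0.1, 0, 0], [-0.1, 0, 0], [-0.1, 0, 0], [-0.06, 0, 0], [-0.04, 0, 0]], twist=[0, 0, 0, 0, 0])

```text
time: 14.88
tool_pos: [530.8, 270.1, 31.1]
tcp_rot: [3.141, -0.002, 1.544]
contact_force: [-1.4, 9.0, 0.8]
grip_width: 0.6
finger_force: 4.2
```

arm_command(gripper=[0, 0, 0, 0, 0], dp=[[-0.03, 0, 0], [-0.03, 0, 0], [0, 0, 0], [0, 0, 0], [0, 0, 0]], twist=[0, 0, 0, 0, 0])

```text
time: 15.5
tool_pos: [530.8, 270.1, 31.1]
tcp_rot: [3.141, -0.003, 1.545]
contact_force: [-0.6, 12.0, -0.4]
grip_width: 0.5
finger_force: 5.8
```

```bash
python3 - <<'E'
from h import *
o=get_obs();t=o['tool_pos'];print(t,o['contact_force'],o['moment'],Ro.from_euler('z',.0263).apply(t-[521.3,287.5,0]))
E
```

```text
[530.76871411 270.09674826  31.08437846] [-0.55828312 11.99146566 -0.3621723 ] [ 1.94616436  0.11828442 -0.0098944 ] [  9.92309234 -17.14823478  31.08437846]
```

The block stopped firmly at 12 N with almost no sideways force. I'll back off, lift, and go to the lever's trailing side. First the lift, then a look numerically.

arm_command(gripper=[0, 0, 0, 0, 0], dp=[[0.25, 0, 0], [0.35, 0, 0], [0, 0, -1], [0, 0, -1], [0, 0, -1]], twist=[0, 0, 0, 0, 0])

```text
time: 16.12
tool_pos: [531.0, 282.5, 106.4]
tcp_rot: [-3.141, 0.001, 1.545]
contact_force: [0.6, -0.6, 0.1]
grip_width: 0.7
finger_force: 0.0
```

arm_command(gripper=[0, 0, 0, 0, 0], dp=[[0, 0, -0.9], [-1, -0.74, 0], [-1, -0.74, 0], [-1, -0.73, 0], [-1, -0.73, 0]], twist=[0, 0, 0, 0, 0])

```text
time: 16.75
tool_pos: [454.4, 183.8, 128.4]
tcp_rot: [-3.141, 0.001, 1.545]
contact_force: [0.3, 0.8, 0.3]
grip_width: 0.7
finger_force: 0.0
```

arm_command(gripper=[0, 0, 0, 0, 0], dp=[[0, 0, 0], [0, 0, 0], [0, 0, 0], [0, 0, 0], [0, 0, 0]], twist=[-1, -1, -1, -1, -1])

```text
time: 17.38
tool_pos: [455.1, 184.5, 128.4]
tcp_rot: [-3.141, 0.0, 1.984]
contact_force: [-0.6, -0.1, -0.4]
grip_width: 0.5
finger_force: 0.0
```

arm_command(gripper=[0, 0, 0, 0, 0], dp=[[0, 0, 0], [0, 0, 0], [0, 0, 0], [0, 0, 0], [0, 0, 0]], twist=[-1, -0.8, 0, 0, 0])

```text
time: 18.0
tool_pos: [455.1, 184.7, 128.5]
tcp_rot: [-3.142, -0.0, 2.137]
contact_force: [-0.2, -0.7, 0.2]
grip_width: 0.6
finger_force: 0.0
```

```bash
python3 - <<'E'
from h import *
t=capture('top')[:,:,::-1];s=capture('scene')[:,:,::-1]
cv2.imwrite('pics/t2.png',t);cv2.imwrite('pics/s2.png',s)
o=get_obs();print(o['tool_pos'],o['tcp_rot'][2])
g=lambda a:a[212:246,244:312].max(2)//10
for im in(cv2.imread('pics/top0.png'),t):print('\n'.join(''.join(f'{v:2d}' for v in r) for r in g(im)),'\n')
E
```

```text
[455.16044735 184.65570571 128.46425258] 2.137742282758662
 9 9 9 9 9 9 9 9 9 9 9 9 910 9 9 910101010 9 9 9 8 9 9 9 8 8 8 8 9 9101010 9 9 9 9 9 9 9 9 9101010101010 9101111111111111011131313131313
 9 9 9 9 9 9 9 9 9 9 9 9 9 9 9 8 910111111 9 9 9 8 8 9 91011 9 8 910101111 9 91011111010 9 9 9 9 9 9 9 9 9 9 9 9 9 9 9 9 9 9 9 9 9101010
1111121312111112121212111110 910101010 91011 9 9 9 8 8 91113 8 9 9 9 9 8 9 9 9101010 9 9 9 8 8 8 8 9 8 8 8 9 9 910 9 9 9 9 9 9 9 9101111
1413141715111214151616151514131414141414141211141312121213141111111010101010101011111110 9 6 4 5 6 6 6 6 5 6 7 8101110 9101212111010 9 9
1514141611 3 61013161617171717171717171815 911161717161616161615151414141413111114151514 9 6 4 4 5 5 7 6 5 4 5 5 91312111215151413131313
1515161713 8 81315161616161617171717171612 3 6101417171717171717171717161514 8 711151615 8 6 6 5 5 6 7 7 6 6 6 4 81413141414141515151515
151514151411 91315141414161616161616161714 911131416171717171717171717171614 6 3 8121614 8 6 6 7 7 7 7 6 6 6 7 6 81413141412131516161616
151410 7 6 6 7 7 7 7 7111716151314141415161616171514151616151515161616161514111013
[... 7576 characters left out ...]
8 8 8 8 8 8 8 7
14 6 6 6 6 6 7 6 6 6 7 6 6 6 6 6 6 6 6 6 6 6 6 6 6 6 7 7 7 7 7 7 5 3 3 8121110 9 7 6 7 6 5 71010 9 9 9 8 8 8 8 8 8 8 8 8 8 8 7 7 7 7 7 7
11 6 6 6 3 4 6 4 5 5 7 6 6 7 6 6 6 6 6 6 6 6 6 6 6 6 7 7 7 7 7 7 6 3 3 710 7 6 4 3 3 3 3 3 5 7 8 8 8 8 8 8 8 8 8 8 7 7 7 7 7 7 7 7 7 6 7
12 6 6 6 3 4 6 5 5 5 7 7 7 7 7 6 6 6 6 6 6 6 6 6 7 7 7 7 7 7 7 7 6 5 3 5 6 4 4 4 4 4 3 3 2 3 5 8 7 7 8 7 7 7 7 7 7 7 7 7 7 6 6 7 7 7 8 9
13 6 7 7 6 5 5 5 5 5 7 7 7 7 7 6 6 6 6 6 6 7 7 7 7 7 7 7 7 7 7 7 7 7 5 3 4 4 4 4 4 4 4 3 3 2 4 7 7 7 7 7 7 7 7 7 7 7 7 7 7 7 8 8 8 9 910
12 6 7 7 6 5 5 6 6 6 7 7 7 7 7 7 7 7 6 6 6 7 7 7 7 7 7 7 7 7 7 7 7 7 5 4 4 4 4 4 4 4 4 3 3 2 3 6 7 7 7 7 6 6 6 6 6 6 8 8 9 9 9 9 9 7 7 7
```

The block has left its old place (the top view is otherwise hidden by the arm). The stop position matches the end stop within the measuring error. Next I'll descend beside the lever, then touch it.

arm_command(gripper=[0, 0, 0, 0, 0], dp=[[0, 0, 0.6], [0, 0, 0.6], [0, 0, 0.5], [0, 0, 0.4], [0, 0, 0]], twist=[0, 0, 0, 0, 0])

```text
time: 18.73
tool_pos: [454.7, 184.6, 75.3]
tcp_rot: [-3.14, -0.001, 2.138]
contact_force: [0.1, 0.0, -0.8]
grip_width: 0.6
finger_force: 0.0
```

arm_command(gripper=[0, 0, 0, 0, 0], dp=[[0.12, 0, 0], [0.12, 0, 0], [0.12, 0, 0], [0.12, 0, 0], [0, 0, 0]], twist=[0, 0, 0, 0, 0])

```text
time: 19.35
tool_pos: [448.6, 195.1, 76.1]
tcp_rot: [3.141, -0.0, 2.139]
contact_force: [0.2, 0.8, 0.2]
grip_width: 0.3
finger_force: 0.0
```

```bash
python3 - <<'E'
from h import *
s0=cv2.imread('pics/s2.png');s=capture('scene')[:,:,::-1]
cv2.imwrite('pics/s3.png',s)
d=s[226:250,278:304].max(2)
print(get_obs()['tool_pos'])
for a in(s0,s):
    m=(a[222:256,276:306].max(2)<40).astype(np.uint8);M=cv2.moments(m,True);print('dark centroid',M['m00'],M['m10']/max(M['m00'],1)+276,M['m01']/max(M['m00'],1)+222)
E
```

```text
[448.65671531 195.00720497  76.04042572]
dark centroid 36.0 288.5833333333333 236.61111111111111
dark centroid 38.0 285.8157894736842 236.5263157894737
```

```bash
cat >> h.py <<'E'
w=lambda P:Ro.from_euler('z',-.0263).apply(np.array(P,float))+[521.3,287.5,0]
PIV=(-26,-47)
def knob(a):a=np.radians(a);return w((PIV[0]-88*np.sin(a),PIV[1]-88*np.cos(a),124))
def finger(a,off=14.5,r=63):
    a=np.radians(a);u=np.array([-np.sin(a),-np.cos(a)]);t=np.array([-np.cos(a),np.sin(a)]);p=np.array(PIV)+r*u-off*t;return w((*p,0)),np.pi/2+np.pi/2-a-.0263
E
python3 - <<'E'
from h import *
np.set_printoptions(precision=1,suppress=True)
for a in(50,54,58,62,66,70):print(a,proj('scene',knob(a))[0],finger(a)[0][:2],finger(a)[1])
E
```

```text
50 [291.1 236.3] [453.8 190.6] 2.2426280275926285
54 [289.1 236.3] [450.4 193.6] 2.172814857512855
58 [287.  236.3] [447.1 196.7] 2.103001687433082
62 [284.9 236.1] [444.2 200.1] 2.0331885173533086
66 [282.9 235.9] [441.4 203.7] 1.9633753472735356
70 [281.  235.7] [438.9 207.5] 1.8935621771937625
```

The knob centroid moved from 288.6 to 285.8 px, so the lever is already following (≈60°, 0.53 rad). Now I'll swing along the arc.

arm_command(gripper=[0, 0, 0, 0, 0], dp=[[0, 0, 0], [0.22, -0.05, 0], [0.22, -0.05, 0], [0.22, -0.05, 0], [0.22, -0.05, 0]], twist=[0.8, 1, 1, 1, 1])

```text
time: 20.02
tool_pos: [436.3, 213.5, 76.0]
tcp_rot: [3.141, -0.0, 1.716]
contact_force: [0.4, -0.8, 0.2]
grip_width: 0.5
finger_force: 0.4
```

arm_command(gripper=[0, 0, 0, 0, 0], dp=[[0.22, -0.05, 0], [0.22, -0.05, 0], [0.22, -0.05, 0], [0.22, -0.05, 0], [0.22, -0.05, 0]], twist=[1, 1, 1, 1, 1])

```text
time: 20.65
tool_pos: [430.6, 240.8, 75.9]
tcp_rot: [-3.141, 0.001, 1.28]
contact_force: [-1.1, -1.4, 0.8]
grip_width: 0.3
finger_force: 0.6
```

```bash
python3 - <<'E'
from h import *
np.set_printoptions(precision=1,suppress=True)
s=capture('scene')[:,:,::-1];cv2.imwrite('pics/s4.png',s);o=get_obs()
print(o['tool_pos'],o['tcp_rot'][2],o['contact_force'])
for a in(100,105,110):print(a,proj('scene',knob(a))[0],finger(a,18)[0][:2],finger(a)[1])
m=(s[215:250,250:300].max(2)<40).astype(np.uint8);n,l,st,c=cv2.connectedComponentsWithStats(m)
print([(st[i,4],c[i]+[250,215]) for i in range(1,n) if st[i,4]>5])
E
```

```text
[430.7 241.4  75.9] 1.2768412371567384 [ 0.5 -0.2  0.6]
100 [268.8 232.3] [428.7 236.1] 1.3699634015954636
105 [267.3 231.5] [428.6 241.8] 1.282696938995747
110 [266.1 230.6] [428.9 247.5] 1.1954304763960306
[(np.int32(26), array([279.7, 216.8])), (np.int32(11), array([288.8, 215.5])), (np.int32(25), array([268.2, 231.8])), (np.int32(30), array([252.5, 247.2]))]
```

Knob at (268.2, 231.8), about 102°, tracking well. Continue.

arm_command(gripper=[0, 0, 0, 0, 0], dp=[[0.22, -0.06, 0], [0.22, -0.06, 0], [0.22, -0.06, 0], [0.22, -0.06, 0], [0.22, -0.06, 0]], twist=[1, 1, 1, 1, 1])

```text
time: 21.32
tool_pos: [436.2, 268.0, 75.9]
tcp_rot: [3.141, 0.001, 0.845]
contact_force: [0.2, -4.1, 0.5]
grip_width: 0.5
finger_force: 1.9
```

arm_command(gripper=[0, 0, 0, 0, 0], dp=[[0.22, -0.06, 0], [0.22, -0.06, 0], [0.22, -0.06, 0], [0.22, -0.06, 0], [0, 0, 0]], twist=[1, 1, 1, 1, 0])

```text
time: 21.95
tool_pos: [448.6, 286.5, 75.8]
tcp_rot: [3.141, 0.002, 0.498]
contact_force: [-1.6, -4.9, 1.2]
grip_width: 0.6
finger_force: 2.2
```

```bash
cat > look.py <<'E'
from h import *
import sys
np.set_printoptions(precision=1,suppress=True)
s=capture('scene')[:,:,::-1];o=get_obs()
print(o['tool_pos'],o['tcp_rot'][2],o['contact_force'])
for a in map(float,sys.argv[1:]):print(a,proj('scene',knob(a))[0],finger(a,18)[0][:2],finger(a)[1])
m=(s[212:250,250:300].max(2)<40).astype(np.uint8);n,l,st,c=cv2.connectedComponentsWithStats(m)
print([(int(st[i,4]),c[i]+[250,212]) for i in range(1,n) if st[i,4]>5])
E
python3 look.py 140 150 160 168
```

```text
[448.7 286.6  75.8] 0.49894210982194886 [-0.2 -4.4  1.7]
140.0 [263.1 225. ] [440.8 279.3] 0.6718317007977319
150.0 [263.8 223.1] [448.2 288. ] 0.4972987755982987
160.0 [265.4 221.4] [457.  295.2] 0.32276585039886596
168.0 [267.1 220. ] [464.9 299.9] 0.1831395102393194
[(7, array([263., 212.])), (14, array([273.1, 212.6])), (29, array([252.7, 247.1]))]
```

arm_command(gripper=[0, 0, 0, 0, 0], dp=[[0, 0.1, 0], [0.15, 0, 0], [0.15, -0.04, 0], [0.15, -0.04, 0], [0, 0, 0]], twist=[0, 0.7, 0.7, 0.7, 0])

```text
time: 22.62
tool_pos: [458.9, 291.5, 75.7]
tcp_rot: [3.141, 0.002, 0.315]
contact_force: [-1.8, -3.6, 0.7]
grip_width: 0.4
finger_force: 1.9
```

```bash
python3 look.py 160
```

```text
[459.  291.5  75.7] 0.3153854561713132 [-2.1 -3.   0.5]
160.0 [265.4 221.4] [457.  295.2] 0.32276585039886596
[(6, array([272.5, 212. ])), (26, array([252.3, 247.1]))]
```

arm_command(gripper=[0, 0, 0, 0, 0], dp=[[0, 0.08, 0], [0.11, 0, 0], [0.11, -0.02, 0], [0, 0, 0], [0, 0, 0]], twist=[0, 0.5, 0.5, 0, 0])

```text
time: 23.3
tool_pos: [464.1, 292.9, 75.9]
tcp_rot: [-3.14, 0.001, 0.228]
contact_force: [-4.6, 1.6, 0.7]
grip_width: 0.2
finger_force: 2.1
```

arm_command(gripper=[0, 0, 0, 0, 0], dp=[[0.06, 0, 0], [0.06, 0, 0], [0.06, 0, 0], [0, 0, 0], [0, 0, 0]], twist=[0.3, 0.3, 0.2, 0, 0])

```text
time: 23.92
tool_pos: [468.2, 294.1, 75.9]
tcp_rot: [-3.139, 0.002, 0.158]
contact_force: [-6.1, 2.9, 1.3]
grip_width: 0.6
finger_force: 2.5
```

arm_command(gripper=[0, 0, 0, 0, 0], dp=[[0.06, 0, 0], [0.06, 0, 0], [0.06, 0, 0], [0, 0, 0], [0, 0, 0]], twist=[0, 0, 0, 0, 0])

```text
time: 24.55
tool_pos: [469.5, 294.3, 75.7]
tcp_rot: [-3.14, 0.008, 0.158]
contact_force: [-14.9, 1.5, 7.5]
grip_width: 0.6
finger_force: 7.7
```

arm_command(gripper=[0, 0, 0, 0, 0], dp=[[0.05, 0, 0], [0.04, 0, 0], [0, 0, 0], [0, 0, 0], [0, 0, 0]], twist=[0, 0, 0, 0, 0])

```text
time: 25.18
tool_pos: [469.5, 294.4, 75.7]
tcp_rot: [-3.141, 0.012, 0.159]
contact_force: [-22.4, 0.7, 12.0]
grip_width: 0.1
finger_force: 11.3
```

It's on the stop pin: 22 N and no further movement. Retreat, lift and clear the view.

arm_command(gripper=[0, 0, 0, 0, 0], dp=[[-0.5, 0, 0], [-1, 0, 0], [0, 0, -1], [0, 0, -1], [0, 0, -1]], twist=[0, 0, 0, 0, 0])

```text
time: 25.8
tool_pos: [439.9, 288.6, 152.1]
tcp_rot: [-3.14, -0.002, 0.158]
contact_force: [0.7, 0.2, -0.3]
grip_width: 0.7
finger_force: 0.0
```

arm_command(gripper=[0, 0, 0, 0, 0], dp=[[0, 0, -1], [-0.8, -1, 0], [-0.8, -1, 0], [-0.8, -1, 0], [-0.8, -1, 0]], twist=[0, 0, 0, 0, 0])

```text
time: 26.42
tool_pos: [344.4, 375.6, 176.4]
tcp_rot: [-3.14, -0.002, 0.157]
contact_force: [0.7, -0.2, -0.1]
grip_width: 0.2
finger_force: 0.0
```

arm_command(gripper=[0, 0, 0, 0, 0], dp=[[-0.8, -1, 0], [-0.8, -1, 0], [-0.8, -1, 0], [0, 0, 0], [0, 0, 0]], twist=[0, 0, 0, 0, 0])

```text
time: 27.05
tool_pos: [274.1, 439.1, 176.1]
tcp_rot: [-3.141, -0.001, 0.158]
contact_force: [0.2, -1.1, 0.6]
grip_width: 0.4
finger_force: 0.0
```

```bash
python3 - <<'E'
from h import *
t=capture('top')[:,:,::-1];s=capture('scene')[:,:,::-1]
f=lambda s:cv2.resize(s,(400,500),interpolation=cv2.INTER_CUBIC)
cv2.imwrite('pics/fin.png',np.hstack([f(t[207:269,258:308]),f(s[200:250,262:302])]))
E
```

```text
(no output)
```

View pics/fin.png

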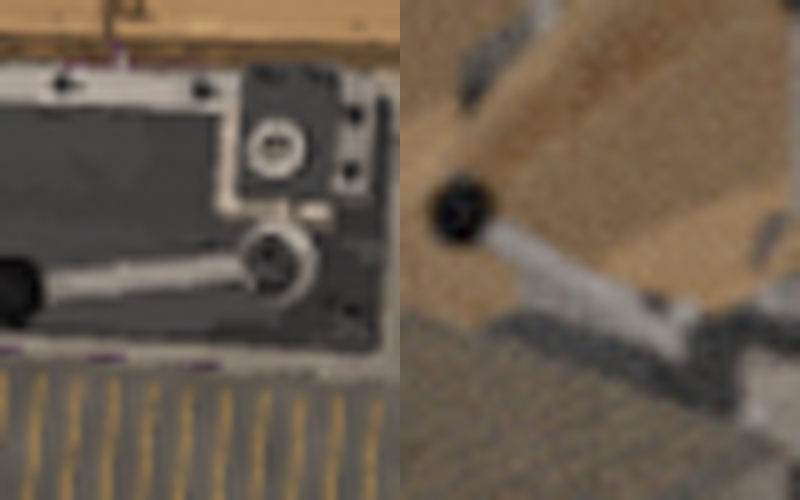

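The final picture shows the block under the bush plate. Its right edge (330,212) meets the end stop, its far edge meets the rail (218,108), and the groove is centred under the bush (275,147). The lever points left at its stop, with the knob at (15,290).

```bash
python3 -c "
from plant import *
print(close_job())"
```

```text
the job is handed in; nothing more can be done
None
```

The V-block is home against the end stop and the back rail, the cam lever is at its stop pin with the block clamped, and the job was handed in after about 27 s. The tool's reported height read about 29 mm too low, so my first pushing pass went over the block without moving it.

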